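# Pin the watch test winder at its empty holder

### The job

Turn the four-armed wheel of the watch winder (there is a bar handle on its hub) so that the arm with the empty watch holder comes into the lock bracket, then take the knurled lock pin from the wooden stand and push it fully home through bracket and arm, so that the wheel is locked for loading. Do not bump the watches, and leave the other things on the bench where they are.

Things in the scene. Friction and masses are not known exactly. Their poses are not given: they have to be found in the camera images.
- wheel (a joint): Angle (rad) of the winder's four-armed aluminium wheel about its axis, which leans 30 degrees from vertical. 0: the arm with the empty holder is in the lock bracket, holes in line. Positive is anticlockwise seen from above, so a positive value is taken off by turning clockwise. Starts between 0.45 and 1.15. It turns against about 0.1 N m of friction and stays where it is left; no click.
- handle_grip (a point): On the black bar handle on the hub, on the wheel's axis: bar 60 long, 16 wide, 32 mm tall; outer face 10 mm outward of this point, foot (on a 42 mm round hub) 22 mm inward. x along the bar, y across its 16 mm, z outward along the axis (30 degrees from vertical). The bar lies at 45 degrees to the arms, midway between them, and turns with the wheel. The arms' upper face is 34 mm inward.
- empty_seat (a point): Centre of the upper face of the empty watch holder, a black seat 42 mm across and 5 mm thick with two low jaws. Arms: four, 90 degrees apart, 30 mm wide, 8 mm thick, reaching 117 mm from the axis, each with a seat 62 mm out and a 12.5 mm through hole 105 mm out. The other three seats hold watches, tops 20 mm above the arms' upper face.
- spoke_hole (a point): Centre of the upper mouth of the through hole near the end of the arm with the empty holder, on the arm's upper face; z outward along the hole. Directly below lock_hole, 13 mm, when the wheel angle is 0.
- lock_hole (a point): Centre of the upper mouth of the hole in the steel lock bracket that straddles the arms' ends at the low side of the wheel. z outward along the hole, parallel to the wheel's axis; x up the slope, y level. Below it: lug 10 mm (hole 12 mm), gap 3, arm 8 mm, gap 3, lower jaw 12 mm (hole 12 mm), then free. The lug is 30 mm wide along y, 17 mm inward and 28 mm outward of the hole along x. Fixed.
- pin_head (a point): Middle of the lock pin's head, a ridged steel cylinder 18 mm across and 34 mm long. z along the pin from nose to head (up at first). Below the head a flange 24 mm across, 4 mm thick; then a shank 10 mm across, 46 mm long, its last 10 mm tapering to a 4 mm nose. Pin 84 mm, about 100 g. Starts upright in one of the stand's three holes (which one varies), flange on the stand's top.
- pin_shoulder (a point): On the pin's axis, at the underside of its flange, 21 mm below pin_head; z along the pin from nose to head. Fully home, it lies on lock_hole.
- stand_top (a point): Centre of the top face of the fixed wooden stand, 56 x 176 mm, 52 mm high, with three 12 mm holes in a row along its y axis, 60 mm apart (the middle one at this point). Holds the lock pin and two other tools upright. z up.
- ball_punch: Press tool standing in the stand: steel shank with a black ball handle 28 mm across. Origin at its foot. Leave it.
- slim_punch: Press tool standing in the stand: steel shank with a slim brass handle 9 to 12 mm across. Origin at its foot. Leave it.
- watch1: Watch on the wheel, steel, 40 mm across, 15 mm thick, light dial; origin at the middle of its back, z outward. Fragile.
- watch2: Watch on the wheel, as watch1, dark dial. Fragile.
- watch3: Watch on the wheel, as watch1, blue dial. Fragile.
- loupe: Black eyeglass, a cone 34 mm across and 30 mm high, standing on the bench; origin at its foot. Bystander.
- blower: Black rubber dust blower, a bulb 52 mm across with a nozzle up to 85 mm; origin at its foot. Bystander.
- screwdriver: Screwdriver with a black handle, 140 mm long, lying on the bench; origin under its middle. Bystander.
- oiler: Oil stand, wooden disc 48 mm across with three amber cups, 16 mm high; origin at its foot. Bystander.
- dish: Glass bowl 68 mm across, 26 mm high; origin at its foot. Bystander.
- casering: Steel watch case ring 48 mm across, 14 mm high, lying flat; origin at its foot. Bystander.
Things that resemble listed ones, but are neither listed nor needed, are in the scene too. Leave any purple look-alike of the part that bears pin_head alone.

How it is judged:
By the outcome, as a careful person would: the job done as asked, in the order asked, and still so for the second after the job is handed in, with the robot touching nothing.
It also fails if it takes over 54 s, if anything falls off the work surface, if the arm or the gripper's body presses on something with over 40 N, if the wrist force passes 120 N, or if a joint passes its speed limit or range.

### The arm

A 6-joint arm with a two-finger parallel gripper is mounted at the origin on the work surface. World frame = base frame: x ahead of the robot, y to its left, z up, the work surface at z = 0. Lengths are in m, angles in degrees, forces in N, time in s.
With the tool pointing down it reaches from about 0.35 to 0.875 m from the base axis. Payload 4.2 kg.
Tool frame: the origin (TCP) lies on the centre line of the jaws, within the pads' length; the fingertips stand 19 mm ahead of it and the grasp point (between the pads) is the TCP; z points along the fingers, y is the line along which they close (so a half turn about z gives the same grasp; the last joint's range is limited). The gripper opens to 87 mm and grips with 3 to 60 N. Pads are 19 mm wide; open, the fingers measure 117 mm over their backs; the gripper's body (75 mm by 190 mm) begins 51 mm behind the grasp point.
Start: joints at [91.708, 22.042, 0.453, 0, -68.411, -14.817], TCP at [0.142, 0.609, 0.242] pointing down, gripper open.
Joint ranges: [-179.83, 179.83], [-69.29, 118.12], [-61.27, 80.66], [-181.25, 117.63], [-171.15, -9.14], [-177.46, 177.46]. Speed limits (degrees/s): [159.86, 159.86, 180, 180, 180, 180].

### API

Orientations are given as a 3x3 rotation matrix whose columns are the frame's x, y, z axes.
In Python, from station import sense, capture, finish_job, search_frame, masks_of gives the robot as it stands.
- The arm moves only by the tool drive_tool, never from a script. Its argument "rows" is a list of rows, each a list of 7 numbers: the opening in per cent of the stroke, from 0 (shut) to 100 (fully open), then the shift along the world's x, y, z in mm, then the turn, a rotation vector about the world's x, y, z in rad. In form: [[fingers, dx, dy, dz, wx, wy, wz], ...]. A call has 1 to 5 rows; each row shifts and turns the commanded pose from where the row before left it; what a row does not reach is not made up. A row lasts 1/12 s, in which the tool goes at most 41.7 mm and 7.16 degrees, less where a joint would pass 70% of its speed; a pose out of reach is approached as far as the arm can. A call is refused whole if a number of a shift passes 41.7 or a number of a turn 0.125, either way. A call with a gripper value outside its range is refused whole. The fingers move at their own pace and stop on an object; the grip force is fixed at half the most. Time passes only in rows, so rows that do not move let the fingers close. It gives the time, the measured TCP pose, the force, the opening and the grip force at its end, in the units of the state.
- sense(): the state, without advancing time (a new reading comes with each control period).
- capture(name): name is "scene" or "top" or "wrist"; returns a dict with "frame" (480x640x3 uint8, red, green, blue), "z_map" (480x640 float32, m along the optical axis (not along the pixel's ray), 0 where there is no reading), "fx", "fy", "cx", "cy" (pixels), "R" (3x3) and "t" (3): a world point X has camera coordinates R X + t; the wrist camera has in their place "T_tool_cam" (4x4, takes a point from camera to tool coordinates, whose origin is the TCP and whose axes are the flange's). Camera axes: x right, y down, z forward; pixel columns grow to the right and rows downward; lengths in m; the calibration is good to about 2 mm. A picture is of the moment at which its call begins: read the wrist's pose just before it.
- finish_job(): hands the job in; it is judged then, once.
Trained networks look in a picture, given as the dict that the camera call returned (one of the last four; its "shot" number tells which), for a name from the list of things; names that differ only in an ending like _2 or _b are one class to them, and where a whole thing is asked for, a point or a joint stands for the part that bears it (a point fixed in the world has none). Each returns a list of dicts, best first, with "p" (0 to 1); they miss things now and then, are a little off and sometimes report something else, mostly with a low value. They report only what shows in the picture. A call takes as long as a camera call. They do not tell look-alikes from the thing itself.
- search_frame(label, picture): "xy" ([column, row] in pixels, amid what is visible of it).
- masks_of(label, picture): "region" (480x640 bool, what is visible of it) and "xy" ([column, row] in pixels, amid what is visible of it).
The state is a dict: "time_s": time; "joints": joint angles; "joint_velocities": joint speeds; "effort": joint torques, N m; "tcp_pos": TCP position; "ee_rot": TCP orientation; "wrist_force": force on the tool from outside, world axes, zero at the start; "moment": the same for the moment, N m; "gripper_width": opening from 0.0 (shut) to 1.0 (fully open); "gripper_force": force on a finger pad.
Only numpy, scipy, OpenCV 4.12 (cv2) and the standard library are available. Lean on these libraries where they do the work, as an engineer would, in place of code of your own. Each camera call takes 0.05 s, during which the arm holds its last target. There are 200 camera calls.

## Working session

There is one attempt and no reset: what is moved stays moved. The work goes in short steps, Python scripts to look and compute and a tool call to move; the robot and the scene stay as the last step left them, time stands still between calls to the robot, and variables do not carry over. Pictures are saved under pics/ and viewed, at most 10 in all, crops included, and the job is handed in when it is done.

Besides the shell and the picture viewer there is one more tool, called after "Call:" as name([rows], argument=value, ...), one row to a line, values as JSON. drive_tool: Moves the arm, as the interface text tells. Its arguments: {"type":"object","properties":{"rows":{"type":"array"}},"required":["rows"]}

```bash
mkdir -p pics; cat > h.py <<'E'
import numpy as np, cv2
from station import *
def world(pic,xy,z=None,pose=None):
    u,v=int(round(xy[0])),int(round(xy[1]))
    if z is None:
        w=pic["z_map"][max(0,v-2):v+3,max(0,u-2):u+3]; w=w[w>0]; z=np.median(w)
    c=np.array([(xy[0]-pic["cx"])/pic["fx"]*z,(xy[1]-pic["cy"])/pic["fy"]*z,z])
    return towrld(pic,c,pose)
def towrld(pic,c,pose=None):
    c=np.atleast_2d(c)
    if "R" in pic: r=(c-np.array(pic["t"]))@np.array(pic["R"])
    else:
        T=np.array(pic["T_tool_cam"]); r=(c@T[:3,:3].T+T[:3,3])@pose[1].T+pose[0]
    return r.squeeze()
def cloud(pic,m,pose=None):
    v,u=np.nonzero(m&(pic["z_map"]>0)); z=pic["z_map"][v,u]
    return towrld(pic,np.c_[(u-pic["cx"])/pic["fx"]*z,(v-pic["cy"])/pic["fy"]*z,z],pose)
def pose():
    s=sense(); return np.array(s["tcp_pos"]),np.array(s["ee_rot"])
def save(pic,n): cv2.imwrite("pics/"+n,pic["frame"][:,:,::-1])
E
python3 - <<'E'
from h import *
np.set_printoptions(precision=4,suppress=True)
print(sense())
for c in("scene","top"):
    p=capture(c); save(p,c+"0.png")
    for l in["handle_grip","empty_seat","spoke_hole","lock_hole","pin_head","pin_shoulder","stand_top","ball_punch","slim_punch","watch1","watch2","watch3"]:
        for d in search_frame(l,p)[:3]: print(c,l,round(d["p"],2),np.round(d["xy"]),world(p,d["xy"]))
E
```

```text
{'time_s': 0.0, 'joints': array([ 91.708 ,  22.0913,   0.3778,  -0.027 , -68.4119, -14.8163]), 'joint_velocities': array([-0.0465, -0.0297,  0.0632, -0.0575,  0.0362,  0.0861]), 'effort': array([  0.0007, -39.0666,  18.7402,   4.2198,   0.0109,  -0.0002]), 'tcp_pos': array([0.1416, 0.6082, 0.2404]), 'ee_rot': array([[ 0.9739, -0.227 , -0.0004],
       [-0.227 , -0.9739, -0.0022],
       [ 0.0001,  0.0022, -1.    ]]), 'wrist_force': array([ 1.162 , -0.2528, -0.8163]), 'moment': array([ 0.0019, -0.0353,  0.0364]), 'gripper_force': 0.0, 'gripper_width': 1.0002070599743935}
scene handle_grip 0.59 [424. 328.] [0.5012 0.215  0.1737]
scene empty_seat 0.72 [428. 344.] [0.5056 0.2329 0.1584]
scene empty_seat 0.44 [422. 362.] [0.5483 0.2593 0.1839]
scene spoke_hole 0.57 [428. 342.] [0.5037 0.2293 0.158 ]
scene lock_hole 0.76 [379. 325.] [0.5106 0.1378 0.1064]
scene lock_hole 0.54 [318. 188.] [ 0.3253 -0.2863  0.0242]
scene pin_head 0.74 [225. 227.] [ 0.5775 -0.2561  0.0568]
scene pin_head 0.45 [270. 204.] [ 0.4763 -0.2449  0.0773]
scene pin_head 0.16 [419. 362.] [0.549  0.2557 0.182 ]
scene pi
[... 1263 characters left out ...]
.2387  0.0565]
top stand_top 0.6 [308. 266.] [ 0.4613 -0.0201  0.0139]
top ball_punch 0.65 [334. 268.] [ 0.4555 -0.0774  0.0301]
top slim_punch 0.68 [180. 243.] [0.4931 0.2267 0.1592]
top slim_punch 0.41 [387. 254.] [ 0.4883 -0.1873  0.0581]
top watch1 0.76 [159. 260.] [0.459  0.2581 0.1839]
top watch1 0.69 [202. 267.] [0.4484 0.1847 0.1437]
top watch1 0.63 [165. 217.] [0.5401 0.2524 0.1786]
top watch2 0.76 [159. 260.] [0.459  0.2581 0.1839]
top watch2 0.69 [202. 267.] [0.4484 0.1847 0.1437]
top watch2 0.63 [165. 217.] [0.5401 0.2524 0.1786]
top watch3 0.76 [159. 260.] [0.459  0.2581 0.1839]
top watch3 0.69 [202. 267.] [0.4484 0.1847 0.1437]
top watch3 0.63 [165. 217.] [0.5401 0.2524 0.1786]
```

View pics/scene0.png

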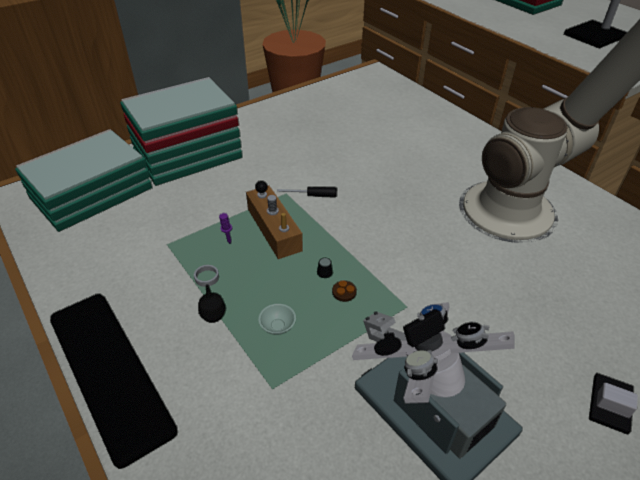

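View pics/top0.png

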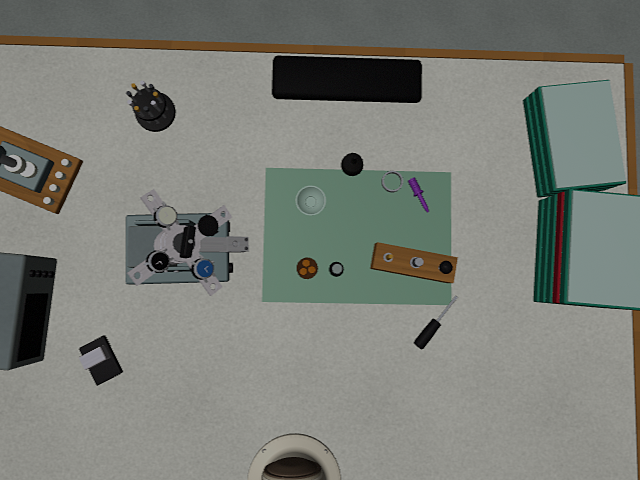

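Scene shows the winder with the black bar handle at top‑view px (184,242), empty seat (207,225), bracket (240,243). The knurled pin is in the stand's middle hole at (417,261), with the ball punch at (446,267) and slim punch at (388,257). The purple look‑alike lies at (418,195). I'm moving the wrist camera over the hub, looking along the axis.

Call:
drive_tool([
  [100,22,-31,15,0,0,0],
  [100,22,-31,15,0,0,0],
  [100,22,-31,15,0,0,0],
  [100,22,-31,15,0,0,0],
  [100,22,-31,15,0,0,0],
])

```text
time_s: 1.72
tcp_pos: [0.2524, 0.4521, 0.3174]
ee_rot: [[0.974, -0.226, 0.0], [-0.226, -0.974, 0.0], [0.0, -0.0, -1.0]]
wrist_force: [0.0, 1.3, -0.3]
gripper_width: 0.996
gripper_force: 0.0
```

Call:
drive_tool([
  [100,24,-33,0,0.0524,0,0],
  [100,24,-33,0,0.0524,0,0],
  [100,24,-33,0,0.0524,0,0],
  [100,24,-33,0,0.0524,0,0],
  [100,24,-33,0,0.0524,0,0],
])

```text
time_s: 2.13
tcp_pos: [0.3719, 0.2869, 0.3173]
ee_rot: [[0.974, -0.225, 0.002], [-0.217, -0.94, 0.262], [-0.057, -0.256, -0.965]]
wrist_force: [0.9, 0.2, -0.5]
gripper_width: 0.999
gripper_force: 0.0
```

Call:
drive_tool([
  [100,24,-32,0,0.0524,0,0],
  [100,24,-32,0,0.0524,0,0],
  [100,24,-32,0,0.0524,0,0],
  [100,24,-32,0,0.0524,0,0],
  [100,24,-32,0,0.0524,0,0],
])

```text
time_s: 2.55
tcp_pos: [0.4926, 0.1269, 0.3176]
ee_rot: [[0.974, -0.225, 0.002], [-0.196, -0.842, 0.503], [-0.111, -0.491, -0.864]]
wrist_force: [0.8, 2.1, 0.1]
gripper_width: 1.001
gripper_force: 0.0
```

Call:
drive_tool([
  [100,0,0,0,0,0,0],
  [100,0,0,0,0,0,0],
])

```text
time_s: 2.72
tcp_pos: [0.4935, 0.1251, 0.3157]
ee_rot: [[0.972, -0.234, 0.003], [-0.204, -0.842, 0.5], [-0.115, -0.486, -0.866]]
wrist_force: [0.4, 0.4, -0.4]
gripper_width: 0.996
gripper_force: 0.0
```

```bash
python3 - <<'E'
from h import *
np.set_printoptions(precision=4,suppress=True)
print(sense())
P=pose(); p=capture("wrist"); save(p,"w1.png"); np.savez("w1.npz",**{k:v for k,v in p.items() if k!="shot"},P0=P[0],P1=P[1])
print(p["T_tool_cam"],p["fx"])
for l in["handle_grip","empty_seat","spoke_hole","lock_hole","watch1"]:
    for d in search_frame(l,p)[:3]: print(l,round(d["p"],2),np.round(d["xy"]),world(p,d["xy"],pose=P))
E
```

```text
{'time_s': 2.7167, 'joints': array([ 14.0912,   7.4554,  -3.0419, -30.2809, -73.7465,  69.4815]), 'joint_velocities': array([ 5.6124, -1.9344, -1.4728, -0.2527, -0.0249, -0.4103]), 'effort': array([ -1.722 , -26.0215,  20.0382,   2.9498,   0.2282,   0.1049]), 'tcp_pos': array([0.4935, 0.1251, 0.3157]), 'ee_rot': array([[ 0.9721, -0.2345,  0.0026],
       [-0.2043, -0.8417,  0.4997],
       [-0.115 , -0.4863, -0.8662]]), 'wrist_force': array([ 0.4427,  0.375 , -0.3666]), 'moment': array([-0.9985,  0.0536,  0.0088]), 'gripper_force': 0.0, 'gripper_width': 0.996002090917623}
[[-0.0021 -0.954  -0.2998  0.083 ]
 [ 1.     -0.0017 -0.0014 -0.0007]
 [ 0.0009 -0.2998  0.954  -0.1432]
 [ 0.      0.      0.      1.    ]] 341.73227867199796
handle_grip 0.55 [322. 211.] [0.5011 0.2043 0.1817]
empty_seat 0.86 [326. 198.] [0.512  0.1999 0.1774]
spoke_hole 0.57 [327. 196.] [0.5136 0.1985 0.1766]
lock_hole 0.72 [412. 181.] [0.5023 0.1427 0.109 ]
watch1 0.83 [272. 169.] [0.5462 0.2492 0.1783]
watch1 0.78 [374. 246.] [0.4482 0.1807 0.1419]
watch1 0.69 [290. 257.] [0.4571 0.2544 0.1834]
```

View pics/w1.png

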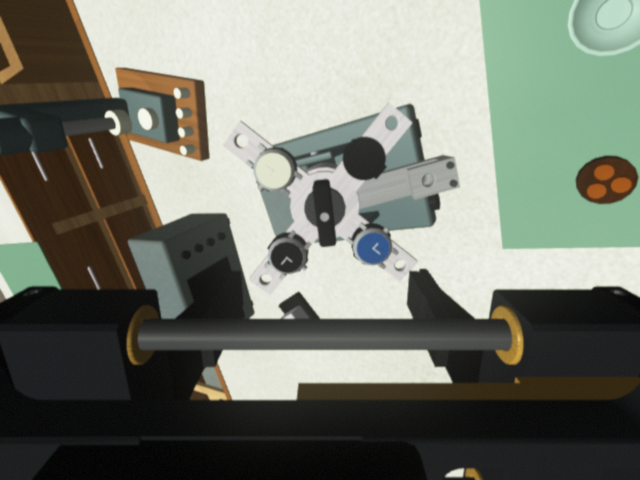

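The wrist view shows the hub at (323,207), the arm holes near (241,142), (392,122), (400,265) and (265,279), and the bracket hole at (428,180). I'm fitting the plane and axis.

```bash
cat >> h.py <<'E'
def ray_plane(pic,xy,n,d,P):
    a=towrld(pic,np.array([0,0,0.]),P); b=world(pic,xy,1.0,P); r=b-a
    return a+r*((d-n@a)/(n@r))
def fitplane(c):
    m=np.median(c,0)
    for _ in range(6):
        o=c.mean(0); n=np.linalg.svd(c-o,full_matrices=False)[2][2]; n*=np.sign(n[2]); e=(c-o)@n
        c=c[abs(e)<max(.0015,1.5*np.std(e))]
    return n,n@c.mean(0),len(c),np.std((c-o)@n)
E
python3 - <<'E'
from h import *
np.set_printoptions(precision=4,suppress=True)
p=dict(np.load("w1.npz")); P=(p["P0"],p["P1"]); p["fx"]=float(p["fx"]);p["fy"]=float(p["fy"]);p["cx"]=float(p["cx"]);p["cy"]=float(p["cy"])
m=np.zeros((480,640),np.uint8)
for x,y in[(241,141),(392,122),(400,265),(265,279)]: cv2.circle(m,(x,y),10,1,-1)
c=cloud(p,m>0,P); c=c[c[:,2]>0.08]
n,d,k,s=fitplane(c); print("plane",n,d,k,s)
img=cv2.resize(p["frame"][90:300,210:480][:,:,::-1],None,fx=2.9,fy=2.8,interpolation=cv2.INTER_CUBIC); cv2.imwrite("pics/crop1.png",img)
g=cv2.cvtColor(p["frame"],cv2.COLOR_RGB2GRAY).astype(float)
def refine(x,y,r=7):
    for _ in range(4):
        Y,X=np.mgrid[0:480,0:640]; w=(np.hypot(X-x,Y-y)<r)
        t=np.median(g[w]); ww=w*np.clip(t-12-g,0,None); x,y=(ww*X).sum()/ww.sum(),(ww*Y).sum()/ww.sum()
    return x,y
H=[]
for q in[(241,142),(392,122),(400,265),(265,279)]:
    r=refine(*q); w=ray_plane(p,r,n,d,P); H.append(w); print(q,np.round(r,1),w)
r=refine(428,180); L=ray_plane(p,r,n,d+.013,P); print("lock",np.round(r,1),L)
H=np.array(H); C=H.mean(0); print("C",C,np.linalg.norm(H-C,axis=1))
print("L-C in-plane",np.linalg.norm(L-C-n*.013),"offaxis",L-C)
u=np.cross(n,[0,1,0]);
def ang(v): 
    e1=L-C; e1=e1-n*(n@e1); e1/=np.linalg.norm(e1); e2=np.cross(n,e1); return np.arctan2(v@e2,v@e1)
print("theta",ang(H[1]-C),[ang(h-C) for h in H])
hm=masks_of("handle_grip",capture("wrist"))
print(len(hm),[x["p"] for x in hm])
for x in hm[:2]:
    c=cloud(p,x["region"],P); h=c@n-d; t=c[(h>.04)&(h<.05)]; print(len(c),len(t),np.median(h),t.mean(0) if len(t) else 0)
    if len(t)>20:
        v=np.linalg.svd(t-t.mean(0),full_matrices=False)[2][0]; print("bar",v,ang(v), "axis pt",C+n*.044, "top h",np.median(t@n-d))
E
```

```text
plane [ 0.0247 -0.5009  0.8652] 0.022090887141191284 778 0.0006791090096534015
(241, 142) [235.8 141.4] [0.5783 0.2872 0.1753]<stdin>:13: RuntimeWarning: invalid value encountered in scalar divide
  return _methods._mean(a, axis=axis, dtype=dtype,
  ret = ret.dtype.type(ret / rcount)
Traceback (most recent call last):
  File "h.py", line 22, in ray_plane
    a=towrld(pic,np.array([0,0,0.]),P); b=world(pic,xy,1.0,P); r=b-a
                                          ~~~~~^^^^^^^^^^^^^^
  File "h.py", line 4, in world
    u,v=int(round(xy[0])),int(round(xy[1]))
            ~~~~~^^^^^^^
ValueError: cannot convert float NaN to integer
```

View pics/crop1.png

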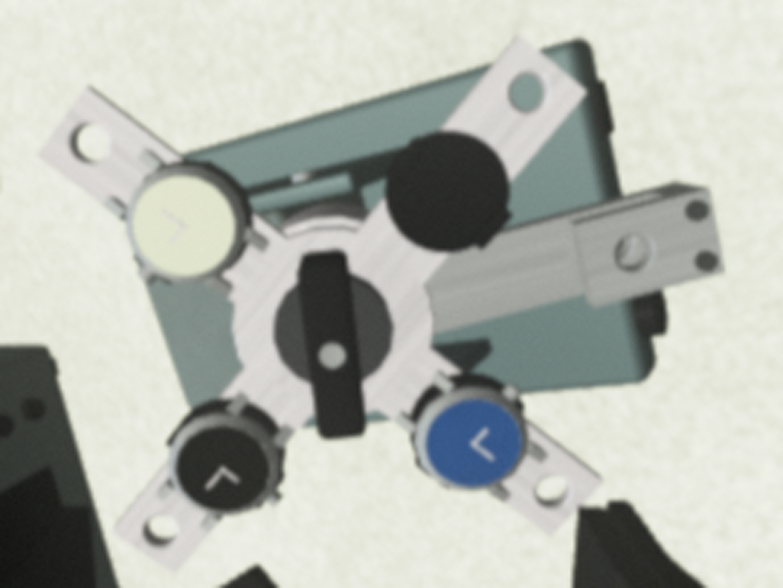

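The crop shows holes at (92,143), (527,93), (552,488) and (160,527), the lock hole at (632,252), and the bar running from (324,252) to (341,436).

```bash
python3 - <<'E'
from h import *
np.set_printoptions(precision=4,suppress=True)
p=dict(np.load("w1.npz")); P=(p["P0"],p["P1"])
for k in("fx","fy","cx","cy"): p[k]=float(p[k])
n=np.array([.0247,-.5009,.8652]); d=.02209
f=lambda x,y,h:ray_plane(p,(210+(x+.5)/2.9-.5,90+(y+.5)/2.8-.5),n,d+h,P)
H=np.array([f(92,143,0),f(527,93,0),f(552,488,0),f(160,527,0)]); C=H.mean(0)
print(H,"C",C,np.linalg.norm(H-C,axis=1))
L=f(632,252,.013); e1=L-C; print("hL",world(p,(210+645/2.9,90+275/2.8),pose=P)@n-d); e1=e1-n*(n@e1); print("L",L,np.linalg.norm(e1)); 
e1/=np.linalg.norm(e1); e2=np.cross(n,e1)
ang=lambda v:np.arctan2(v@e2,v@e1)
A=[ang(h-C) for h in H]; print(np.degrees(A))
th=[A[1],A[0]-np.pi/2,A[2]+np.pi/2,A[3]-np.pi if A[3]>0 else A[3]+np.pi]; print("theta",np.mean(th),th)
b1,b2=f(324,252,.044),f(341,436,.044); print("bar",(b1+b2)/2,np.linalg.norm(b1-b2),np.degrees(ang(b1-b2)),"axis",C+n*.044)
print("level",e1, "grip",C+n*.034)
th=np.mean(th); R=P[1]; bx=np.cos(th+np.pi/4)*e1+np.sin(th+np.pi/4)*e2; by=np.cross(n,bx)
if by@R[:,1]<0: by=-by
T=np.c_[np.cross(by,-n),by,-n]; print(T); print("rotvec",cv2.Rodrigues(T@R.T)[0].ravel()); print("to +40mm standoff",1e3*(C+n*.076-P[0]))
E
```

```text
[[0.5776 0.2824 0.1725]
 [0.5593 0.1559 0.0998]
 [0.4138 0.1695 0.1119]
 [0.4323 0.2969 0.1851]] C [0.4958 0.2262 0.1423] [0.1038 0.1039 0.1042 0.1042]
hL 0.013505458819939413
L [0.4998 0.1296 0.1013] 0.10423491028289168
[ 125.8673   35.704   -53.9485 -144.5267]
theta 0.6243749102713687 [np.float64(0.6231531351187776), np.float64(0.626003130437387), np.float64(0.6292167945973062), np.float64(0.6191265809320043)]
bar [0.4985 0.2035 0.18  ] 0.06126146161715407 79.2433667049401 axis [0.4969 0.2042 0.1804]
level [ 0.0357 -0.8644 -0.5015] grip [0.4966 0.2092 0.1718]
[[ 0.992  -0.1249 -0.0247]
 [-0.0959 -0.8603  0.5009]
 [-0.0838 -0.4945 -0.8652]]
rotvec [ 0.0027 -0.0321  0.1101]
to +40mm standoff [   4.1965   63.0743 -107.5657]
```

Call:
drive_tool([
  [45,1,16,-27,0.001,-0.008,0.0275],
  [45,1,16,-27,0.001,-0.008,0.0275],
  [45,1,16,-27,0,-0.008,0.0275],
  [45,1,15,-26.5,0,-0.008,0.0275],
  [45,0,0,0,0,0,0],
])

```text
time_s: 3.43
tcp_pos: [0.4919, 0.1946, 0.2038]
ee_rot: [[0.992, -0.118, -0.039], [-0.083, -0.863, 0.499], [-0.092, -0.492, -0.866]]
wrist_force: [-0.2, 0.5, -0.8]
gripper_width: 0.711
gripper_force: 0.0
```

Call:
drive_tool([
  [45,0,0,0,0,0,0],
  [45,0,0,0,0,0,0],
])

```text
time_s: 3.6
tcp_pos: [0.496, 0.1925, 0.2104]
ee_rot: [[0.993, -0.114, -0.026], [-0.086, -0.862, 0.5], [-0.08, -0.495, -0.865]]
wrist_force: [0.3, 0.0, 0.4]
gripper_width: 0.555
gripper_force: 0.0
```

```bash
cat > g.py <<'E'
from h import *
np.set_printoptions(precision=4,suppress=True)
n=np.array([.0247,-.5009,.8652]); n/=np.linalg.norm(n); C=np.array([.4958,.2262,.1423]); L=np.array([.4998,.1296,.1013])
e1=L-C; e1-=n*(n@e1); e1/=np.linalg.norm(e1); e2=np.cross(n,e1)
def need(by,target):
    q,R=pose(); by=by/np.linalg.norm(by)
    if by@R[:,1]<0: by=-by
    T=np.c_[np.cross(by,-n),by,-n]
    print("rotvec",cv2.Rodrigues(T@R.T)[0].ravel(),"mm",1e3*(target-q),"F",sense()["wrist_force"],"j",sense()["joints"],"w",sense()["gripper_width"])
def bary(th): return -np.sin(th+np.pi/4)*e1+np.cos(th+np.pi/4)*e2
E
python3 -c "
from g import *
need(bary(.6244),C+n*.036)"
```

```text
rotvec [ 0.0002  0.004  -0.0105] mm [  0.7113  15.67   -36.9606] F [0.2825 0.0474 0.3884] j [ 20.8536  14.0131  -9.6851 -33.1389 -60.7709  78.1109] w 0.555315931740256
```

Call:
drive_tool([
  [45,0.3,4.3,-8.6,0,0,-0.003],
  [45,0,4.3,-8.6,0,0,-0.003],
  [45,0,4.3,-8.6,0,0,-0.003],
  [45,0,4.3,-8.6,0,0,0],
  [45,0,0,0,0,0,0],
])

```text
time_s: 4.02
tcp_pos: [0.4948, 0.2092, 0.1724]
ee_rot: [[0.992, -0.127, -0.026], [-0.097, -0.861, 0.5], [-0.086, -0.493, -0.866]]
wrist_force: [0.1, 0.1, -0.0]
gripper_width: 0.454
gripper_force: 0.0
```

Call:
drive_tool([
  [45,0,0,0,0,0,0],
  [45,0,0,0,0,0,0],
])

```text
time_s: 4.18
tcp_pos: [0.4962, 0.2088, 0.1747]
ee_rot: [[0.992, -0.125, -0.023], [-0.097, -0.86, 0.501], [-0.082, -0.494, -0.865]]
wrist_force: [-0.9, -0.4, -0.7]
gripper_width: 0.449
gripper_force: 0.0
```

```bash
python3 -c "
from g import *
need(bary(.6244),C+n*.036)"
```

```text
rotvec [0.0004 0.0019 0.0005] mm [ 0.4436 -0.6595 -1.2167] F [-0.9104 -0.382  -0.6684] j [ 22.3951  16.492  -11.625  -34.6063 -56.1202  79.0369] w 0.4488364113974208
```

Call:
drive_tool([
  [0,0,0,0,0,0,0],
  [0,0,0,0,0,0,0],
  [0,0,0,0,0,0,0],
  [0,0,0,0,0,0,0],
  [0,0,0,0,0,0,0],
])

```text
time_s: 4.6
tcp_pos: [0.4958, 0.2068, 0.1737]
ee_rot: [[0.992, -0.125, -0.024], [-0.097, -0.862, 0.497], [-0.082, -0.491, -0.867]]
wrist_force: [0.8, -6.7, 0.3]
gripper_width: 0.18
gripper_force: 30.0
```

Call:
drive_tool([
  [0,0,0,0,-0.0015,0.0313,-0.054],
  [0,0,0,0,-0.0015,0.0313,-0.054],
  [0,0,0,0,-0.0015,0.0313,-0.054],
  [0,0,0,0,-0.0015,0.0313,-0.054],
  [0,0,0,0,-0.0015,0.0313,-0.054],
])

```text
time_s: 5.02
tcp_pos: [0.4958, 0.2068, 0.1737]
ee_rot: [[0.904, -0.426, -0.024], [-0.359, -0.79, 0.497], [-0.231, -0.441, -0.867]]
wrist_force: [1.1, -5.8, -2.6]
gripper_width: 0.178
gripper_force: 30.0
```

Call:
drive_tool([
  [0,0,0,0,-0.0015,0.0313,-0.054],
  [0,0,0,0,-0.0015,0.0313,-0.054],
  [0,0,0,0,-0.0015,0.0313,-0.054],
  [0,0,0,0,-0.0015,0.0313,-0.054],
  [0,0,0,0,-0.0015,0.0313,-0.054],
])

```text
time_s: 5.43
tcp_pos: [0.4958, 0.2067, 0.1737]
ee_rot: [[0.729, -0.684, -0.024], [-0.584, -0.641, 0.497], [-0.355, -0.348, -0.867]]
wrist_force: [-0.3, -7.4, -1.9]
gripper_width: 0.184
gripper_force: 30.0
```

Call:
drive_tool([
  [0,0,0,0,0,0,0],
  [0,0,0,0,0,0,0],
  [0,0,0,0,0,0,0],
])

```text
time_s: 5.68
tcp_pos: [0.4958, 0.2067, 0.1737]
ee_rot: [[0.731, -0.682, -0.024], [-0.583, -0.643, 0.497], [-0.355, -0.349, -0.867]]
wrist_force: [1.1, -6.8, -2.0]
gripper_width: 0.182
gripper_force: 30.0
```

```bash
python3 -c "
from g import *
need(bary(0),C+n*.036)
P=pose(); p=capture('wrist'); np.savez('w2.npz',**{k:v for k,v in p.items() if k!='shot'},P0=P[0],P1=P[1])
cv2.imwrite('pics/w2.png',cv2.resize(p['frame'][:,:,::-1],None,fx=1.25,fy=1.25))"
```

```text
rotvec [0.0042 0.0001 0.0009] mm [ 0.9238  1.4344 -0.2434] F [ 1.1391 -6.8078 -2.0458] j [ 22.3123  16.5074 -11.749  -34.4049 -56.1413  43.2112] w 0.18248224795367893
```

View pics/w2.png

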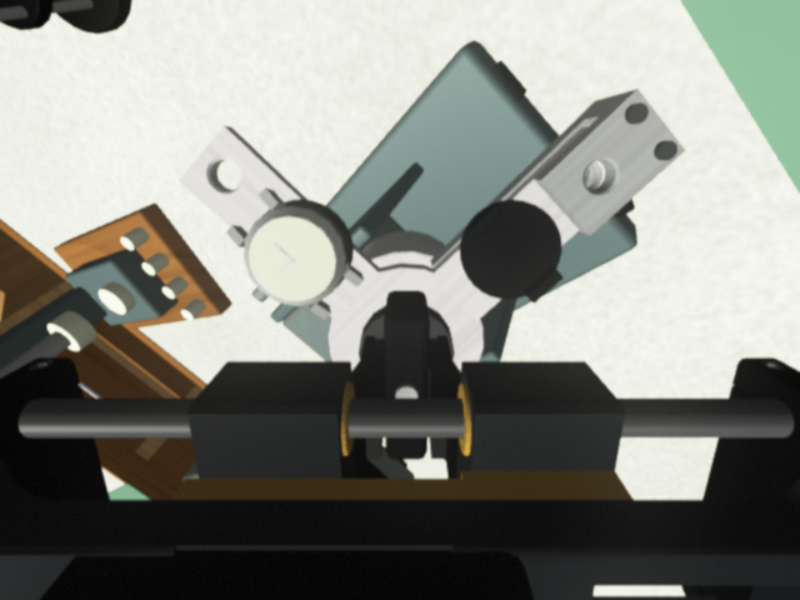

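The wheel is turned: the empty arm lies in the bracket, lock hole at (600,176) and light-dial arm hole at (225,176). I'm computing the residual angle.

```bash
python3 - <<'E'
from g import *
p=dict(np.load("w2.npz")); P=(p["P0"],p["P1"])
for k in("fx","fy","cx","cy"): p[k]=float(p[k])
f=lambda x,y,h:ray_plane(p,((x+.5)/1.25-.5,(y+.5)/1.25-.5),n,d+h,P)
m=np.zeros((480,640),np.uint8); cv2.circle(m,(165,122),6,1,-1); cv2.circle(m,(190,118),4,1,-1)
d0=n@C; 
from h import fitplane
c=cloud(p,m>0,P); print("arm h",np.median(c@n-d0))
lm=np.zeros((480,640),np.uint8); cv2.circle(lm,(495,125),5,1,-1); print("lug h",np.median(cloud(p,lm>0,P)@n-d0))
d=d0+np.median(c@n-d0)
A=f(225,176,0); Lk=f(600,176,.013)
v=A-C;w=Lk-C; a=lambda v:np.arctan2(v@e2,v@e1)
print(A,Lk,"r",np.linalg.norm(v-n*(n@v)),np.linalg.norm(w-n*(n@w)),"angles",a(v)-np.pi/2,a(w))
# AL distance independent of C
q=Lk-A; q-=n*(n@q); print("dist",np.linalg.norm(q),"ideal",.105*2**.5, "dtheta est",(np.linalg.norm(q)-.105*2**.5)/(.105*np.cos(np.pi/4)))
img=cv2.resize(p["frame"][60:220,120:560][:,:,::-1],None,fx=1.8,fy=1.8)
z=cv2.resize(p["frame"][115:165,450:510][:,:,::-1],None,fx=10,fy=10,interpolation=cv2.INTER_CUBIC); cv2.imwrite("pics/z2.png",z)
E
```

```text
arm h 0.000326764002772156
lug h 0.013370873530008147
[0.5998 0.2298 0.1418] [0.4998 0.1287 0.1011] r 0.10407594462269856 0.10508394222227252 angles -0.007466198670257773 5.382907288318921e-06
dist 0.14734656301551302 ideal 0.14849242404917498 dtheta est -0.015433259184758073
```

View pics/z2.png

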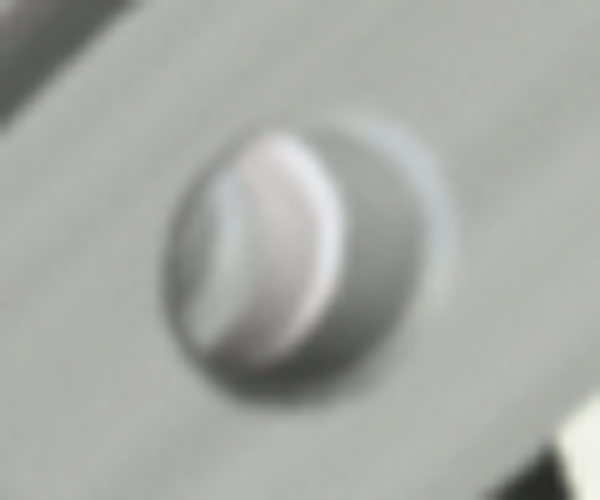

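Call:
drive_tool([
  [45,0,0,0,0,0,0],
  [45,0,0,0,0,0,0],
  [45,0,0,0,0,0,0],
  [45,0.6,-12,21,0,0,0],
  [45,0.6,-15,26,0,0,0],
])

```text
time_s: 6.15
tcp_pos: [0.4959, 0.1823, 0.2203]
ee_rot: [[0.731, -0.682, -0.029], [-0.58, -0.643, 0.5], [-0.359, -0.348, -0.866]]
wrist_force: [1.4, 0.1, -0.0]
gripper_width: 0.427
gripper_force: 0.0
```

Call:
drive_tool([
  [80,-2,-30,10,-0.105,0,0],
  [80,-2,-30,0,-0.105,0,0],
  [80,-2,-30,0,-0.105,0,0],
  [80,-2,-30,0,-0.105,0,0],
  [80,-2,-30,0,-0.104,0,0],
])

```text
time_s: 6.57
tcp_pos: [0.4877, 0.0312, 0.233]
ee_rot: [[0.732, -0.681, -0.021], [-0.681, -0.732, -0.004], [-0.013, 0.017, -1.0]]
wrist_force: [-0.4, -0.5, -0.8]
gripper_width: 0.737
gripper_force: 0.0
```

Call:
drive_tool([
  [80,-2,-30,0,0,0,-0.11],
  [80,-2,-30,0,0,0,-0.11],
  [80,-2,-30,0,0,0,-0.11],
  [80,-2,-30,0,0,0,-0.11],
  [80,-2,-30,0,0,0,-0.11],
])

```text
time_s: 6.98
tcp_pos: [0.4772, -0.1189, 0.232]
ee_rot: [[0.263, -0.965, -0.019], [-0.965, -0.264, 0.013], [-0.018, 0.015, -1.0]]
wrist_force: [0.1, -0.1, -0.0]
gripper_width: 0.801
gripper_force: 0.0
```

Call:
drive_tool([
  [80,-2,-30,-7,0,0,-0.11],
  [80,-2,-30,-7,0,0,-0.11],
  [80,-2,-30,-7,0,0,-0.11],
  [80,0,-15,-7,0,0,-0.11],
  [80,0,0,0,0,0,0],
])

```text
time_s: 7.4
tcp_pos: [0.4704, -0.225, 0.2022]
ee_rot: [[-0.175, -0.984, -0.015], [-0.984, 0.175, 0.021], [-0.018, 0.018, -1.0]]
wrist_force: [-0.2, -0.2, 0.2]
gripper_width: 0.801
gripper_force: 0.0
```

Call:
drive_tool([
  [80,0,0,0,0,0,0],
  [80,0,0,0,0,0,0],
])

```text
time_s: 7.57
tcp_pos: [0.4716, -0.2226, 0.204]
ee_rot: [[-0.166, -0.986, -0.012], [-0.986, 0.166, 0.02], [-0.018, 0.015, -1.0]]
wrist_force: [-0.3, -0.3, -1.0]
gripper_width: 0.803
gripper_force: 0.0
```

```bash
python3 - <<'E'
from h import *
np.set_printoptions(precision=4,suppress=True)
s=sense(); print(s["time_s"],s["joints"],s["tcp_pos"],s["ee_rot"])
P=pose(); p=capture("wrist"); save(p,"w3.png"); np.savez('w3.npz',**{k:v for k,v in p.items() if k!='shot'},P0=P[0],P1=P[1])
for l in["pin_head","stand_top","ball_punch","slim_punch"]:
    for d in masks_of(l,p)[:2]:
        c=cloud(p,d["region"],P); print(l,round(d["p"],2),np.round(d["xy"]),d["region"].sum(),world(p,d["xy"],pose=P),c.min(0),c.max(0),np.median(c,0))
E
```

```text
7.5667 [ -8.023   14.3697 -16.0528  -1.1834 -60.4258  -0.9529] [ 0.4716 -0.2226  0.204 ] [[-0.1663 -0.986  -0.0121]
 [-0.9859  0.1661  0.0198]
 [-0.0176  0.0152 -0.9997]]
pin_head 0.72 [155. 194.] 1332 [ 0.6264 -0.2629  0.0217] [ 0.5843 -0.2858 -0.001 ] [ 0.6731 -0.239   0.0251] [ 0.6292 -0.2622  0.0176]
pin_head 0.67 [318. 191.] 744 [ 0.4701 -0.2534  0.0899] [ 0.4599 -0.2616  0.0503] [ 0.4822 -0.2402  0.0923] [ 0.4703 -0.2527  0.0892]
stand_top 0.88 [318. 172.] 10379 [ 0.4682 -0.2613  0.0521] [ 0.4294 -0.3388  0.0494] [ 0.512  -0.1577  0.0808] [ 0.4699 -0.2611  0.0522]
ball_punch 0.76 [317. 114.] 1119 [ 0.4613 -0.3079  0.0901] [ 0.4473 -0.3206  0.0517] [ 0.4746 -0.2925  0.0915] [ 0.4608 -0.3077  0.0865]
slim_punch 0.75 [319. 252.] 507 [ 0.4792 -0.1946  0.0665] [ 0.47   -0.1995  0.051 ] [ 0.4905 -0.1775  0.0925] [ 0.4798 -0.1928  0.0631]
```

View pics/w3.png

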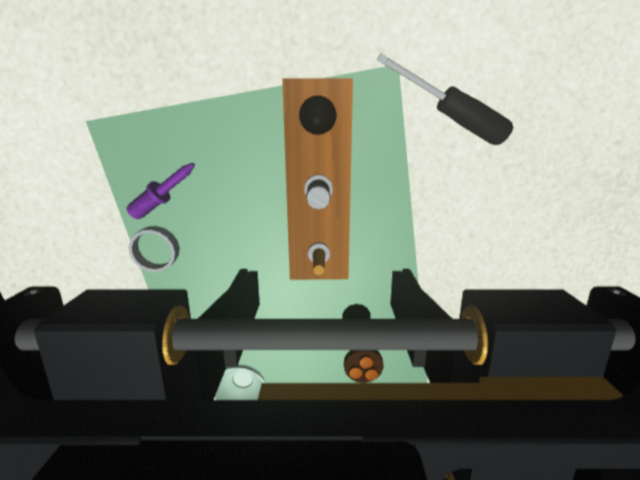

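The view shows the knurled pin in the middle hole, head top at about (319,198), with the ball punch at (317,114) and slim punch at (319,260).

```bash
python3 - <<'E'
from h import *
np.set_printoptions(precision=4,suppress=True)
p=dict(np.load("w3.npz")); P=(p["P0"],p["P1"])
for k in("fx","fy","cx","cy"): p[k]=float(p[k])
m=np.zeros((480,640),np.uint8); cv2.circle(m,(319,195),22,1,-1)
c=cloud(p,m>0,P); t=c[c[:,2]>.085]; print(len(t),t.mean(0),(t.min(0)+t.max(0))/2,np.ptp(t,0),np.median(t[:,2]))
R=P[1]; y=np.array([-.986,.166,0]); y/=np.linalg.norm(y); z=np.array([0,0,-1.]); T=np.c_[np.cross(y,z),y,z]
print(cv2.Rodrigues(T@R.T)[0].ravel()); s=sense(); print(s["tcp_pos"],s["ee_rot"])
print(1e3*(np.array([*(t.min(0)+t.max(0))[:2]/2,.078])-s["tcp_pos"]))
E
```

```text
456 [ 0.4708 -0.2492  0.0898] [ 0.471  -0.2488  0.0887] [0.0184 0.018  0.0073] 0.09009887896670135
[-0.0198 -0.0121  0.0002]
[ 0.4716 -0.2223  0.2041] [[-0.1662 -0.986  -0.0119]
 [-0.9859  0.166   0.0196]
 [-0.0174  0.015  -0.9997]]
[  -0.5368  -26.4758 -126.1267]
```

Call:
drive_tool([
  [80,-0.2,-13,-20,-0.01,-0.006,0],
  [80,-0.2,-13.6,-20,-0.01,-0.006,0],
  [80,0,0,-20,0,0,0],
  [80,0,0,-20,0,0,0],
  [80,0,0,0,0,0,0],
])

```text
time_s: 8.23
tcp_pos: [0.4683, -0.2486, 0.1201]
ee_rot: [[-0.168, -0.986, -0.008], [-0.986, 0.168, 0.002], [-0.001, 0.009, -1.0]]
wrist_force: [-0.8, 0.5, 0.1]
gripper_width: 0.802
gripper_force: 0.0
```

Call:
drive_tool([
  [60,0,0,0,0,0,0],
  [60,0,0,0,0,0,0],
])

```text
time_s: 8.4
tcp_pos: [0.4719, -0.2497, 0.1249]
ee_rot: [[-0.167, -0.986, 0.001], [-0.986, 0.167, -0.001], [0.001, -0.001, -1.0]]
wrist_force: [-0.4, 0.5, 0.9]
gripper_width: 0.722
gripper_force: 0.0
```

Call:
drive_tool([
  [60,-0.5,0.4,-16,0,0,0],
  [60,0,0,-16,0,0,0],
  [60,0,0,-14,0,0,0],
  [60,0,0,0,0,0,0],
  [60,0,0,0,0,0,0],
])

```text
time_s: 8.82
tcp_pos: [0.471, -0.2494, 0.0787]
ee_rot: [[-0.167, -0.986, 0.0], [-0.986, 0.167, -0.001], [0.001, -0.001, -1.0]]
wrist_force: [0.6, 0.1, 0.1]
gripper_width: 0.602
gripper_force: 0.0
```

Call:
drive_tool([
  [60,0,0,0,0,0,0],
])

```text
time_s: 8.9
tcp_pos: [0.4716, -0.2495, 0.0793]
ee_rot: [[-0.167, -0.986, 0.002], [-0.986, 0.167, -0.001], [0.001, -0.003, -1.0]]
wrist_force: [0.6, -0.2, 0.2]
gripper_width: 0.604
gripper_force: 0.0
```

Call:
drive_tool([
  [0,0,0,0,0,0,0],
  [0,0,0,0,0,0,0],
  [0,0,0,0,0,0,0],
  [0,0,0,0,0,0,0],
  [0,0,0,0,0,0,0],
])

```text
time_s: 9.32
tcp_pos: [0.4704, -0.2494, 0.0779]
ee_rot: [[-0.168, -0.986, -0.0], [-0.986, 0.168, -0.0], [0.0, 0.0, -1.0]]
wrist_force: [-0.6, 1.0, 0.2]
gripper_width: 0.308
gripper_force: 0.0
```

Call:
drive_tool([
  [0,0,0,0,0,0,0],
  [0,0,0,10,0,0,0],
  [0,0,0,20,0,0,0],
  [0,0,0,20,0,0,0],
  [0,0,0,25,0,0,0],
])

```text
time_s: 9.73
tcp_pos: [0.4693, -0.249, 0.1529]
ee_rot: [[-0.168, -0.986, -0.004], [-0.986, 0.168, 0.001], [-0.0, 0.004, -1.0]]
wrist_force: [-0.2, 0.1, -0.8]
gripper_width: 0.2
gripper_force: 30.0
```

Call:
drive_tool([
  [0,0,0,25,0,0,0],
  [0,0,0,20,0,0,0],
  [0,0,0,0,0,0,0],
  [0,0,0,0,0,0,0],
])

```text
time_s: 10.07
tcp_pos: [0.4706, -0.2493, 0.1989]
ee_rot: [[-0.168, -0.986, 0.002], [-0.986, 0.168, -0.0], [0.0, -0.002, -1.0]]
wrist_force: [-0.8, 0.3, -2.0]
gripper_width: 0.2
gripper_force: 30.0
```

```bash
python3 - <<'E'
from h import *
np.set_printoptions(precision=4,suppress=True)
s=sense(); print(s["time_s"],s["joints"],s["gripper_width"])
P=pose(); p=capture("wrist")
m=np.ones((480,640),bool); c=cloud(p,m,P); l=(c-P[0])@P[1]
k=(abs(l[:,0])<.03)&(abs(l[:,1])<.03)&(l[:,2]>.01)&(l[:,2]<.1); print(k.sum(),l[k].min(0),l[k].max(0))
for a in np.arange(.015,.09,.01):
    q=l[k&(abs(l[:,2]-a)<.005)]; 
    if len(q): print(round(a,3),len(q),np.median(q,0),q.min(0),q.max(0))
E
```

```text
10.0667 [-10.4456  15.1121 -16.2613   0.001  -58.5136   0.7562] 0.19957787465430057
1059 [-0.001  -0.0179  0.01  ] [0.0114 0.0169 0.0707]
0.015 517 [ 0.0085 -0.0007  0.0145] [ 0.0022 -0.0179  0.01  ] [0.0114 0.0169 0.0199]
0.025 375 [ 0.0081 -0.0007  0.0225] [ 0.0017 -0.0098  0.02  ] [0.0114 0.009  0.0272]
0.045 57 [ 0.0037 -0.0007  0.0474] [ 0.0013 -0.0049  0.0429] [0.0047 0.0036 0.05  ]
0.055 84 [ 0.0034 -0.0007  0.055 ] [-0.001  -0.0057  0.05  ] [0.0046 0.0037 0.0599]
0.065 24 [ 0.0033 -0.0007  0.0612] [ 0.0007 -0.0052  0.0601] [0.0044 0.0039 0.0681]
0.075 2 [ 0.0014 -0.0007  0.0704] [ 0.0013 -0.0013  0.0701] [ 0.0016 -0.      0.0707]
```

The pin is held straight on the tool axis, its shoulder about 26.5 mm ahead of the TCP. I'm carrying it to the bracket.

Call:
drive_tool([
  [0,3,32,3,0,0,0.042],
  [0,3,32,3,0,0,0.042],
  [0,3,32,3,0,0,0.042],
  [0,3,32,3,0,0,0.042],
  [0,3,32,3,0,0,0.042],
])

```text
time_s: 10.53
tcp_pos: [0.484, -0.088, 0.211]
ee_rot: [[0.042, -0.999, -0.005], [-0.999, -0.042, -0.001], [0.0, 0.005, -1.0]]
wrist_force: [-0.6, -0.4, -0.4]
gripper_width: 0.199
gripper_force: 30.0
```

Call:
drive_tool([
  [0,3.3,32,0,0.104,0,0],
  [0,3.3,32,0,0.104,0,0],
  [0,3.3,32,0,0.105,0,0],
  [0,3.3,32,0,0.105,0,0],
  [0,3.3,32,0,0.105,0,0],
])

```text
time_s: 10.95
tcp_pos: [0.5014, 0.0725, 0.2118]
ee_rot: [[0.041, -0.999, -0.003], [-0.863, -0.036, 0.503], [-0.503, -0.018, -0.864]]
wrist_force: [-0.3, 0.2, -1.5]
gripper_width: 0.194
gripper_force: 30.0
```

Call:
drive_tool([
  [0,0,0,0,0,0,0],
  [0,0,0,0,0,0,0],
  [0,0,0,0,0,0,0],
])

```text
time_s: 11.2
tcp_pos: [0.5012, 0.0699, 0.2114]
ee_rot: [[0.04, -0.999, -0.003], [-0.867, -0.036, 0.497], [-0.497, -0.017, -0.868]]
wrist_force: [-0.2, 1.0, -0.2]
gripper_width: 0.202
gripper_force: 30.0
```

```bash
python3 - <<'E'
from g import *
L=np.array([.4998,.1292,.1012])
need(e2,L+n*.095); print(sense()["time_s"])
P=pose(); p=capture('wrist'); np.savez('w4.npz',**{k:v for k,v in p.items() if k!='shot'},P0=P[0],P1=P[1])
cv2.imwrite('pics/w4.png',cv2.resize(p['frame'][100:400,160:480][:,:,::-1],None,fx=1.875,fy=1.875,interpolation=cv2.INTER_CUBIC))
E
```

```text
rotvec [0.0044 0.0209 0.0068] mm [  0.9957  11.6762 -27.9686] F [-0.2027  1.0215 -0.1549] j [  7.1139  14.0498  -9.5561 -32.6156 -66.3594   8.5905] w 0.2019054772805396
11.2
```

View pics/w4.png

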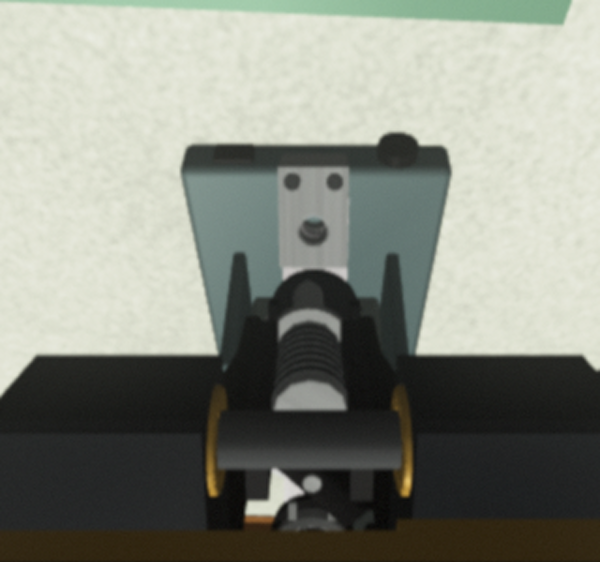

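The view shows the lock hole at crop (313,231), ahead of the held pin (shank near (308,290)).

```bash
python3 - <<'E'
from g import *
p=dict(np.load("w4.npz")); P=(p["P0"],p["P1"])
for k in("fx","fy","cx","cy"): p[k]=float(p[k])
L0=np.array([.4998,.1292,.1012]); uv=(160+313.5/1.875-.5,100+231.5/1.875-.5)
m=np.zeros((480,640),np.uint8); 
for q in [(315,214),(338,214),(316,236),(337,236)]: cv2.circle(m,q,3,1,-1)
c=cloud(p,m>0,P); print("lug h vs L0",np.median(c@n-n@L0)); nn,dd,k,s=fitplane(c[abs(c@n-n@L0)<.004]); print(nn,k,s)
h=np.median(c@n-n@L0)
A=ray_plane(p,uv,n,n@L0,P); B=ray_plane(p,uv,n,n@L0+h,P); print(A,B, "dL in slope/level/axis mm",[1e3*(A-L0)@v for v in(-e1,e2,n)])
l=(cloud(p,np.ones((480,640),bool),P)-P[0])@P[1]
k=(abs(l[:,0])<.02)&(abs(l[:,1])<.02)&(l[:,2]>.012)&(l[:,2]<.075)
for a in np.arange(.015,.075,.01):
    q=l[k&(abs(l[:,2]-a)<.005)]
    if len(q): print(round(a,3),len(q),np.median(q,0),q.min(0),q.max(0))
E
```

```text
lug h vs L0 0.00012508363835595643
[ 0.0206 -0.4936  0.8695] 112 0.0006262416768043414
[0.4998 0.1289 0.101 ] [0.4998 0.1288 0.1011] dL in slope/level/axis mm [np.float64(-0.30969286355767384), np.float64(0.004691383497550263), np.float64(-1.4461810228178693e-14)]
0.015 398 [ 0.0087 -0.001   0.0155] [ 0.0024 -0.0181  0.012 ] [0.0112 0.0167 0.02  ]
0.025 376 [ 0.0082 -0.001   0.0227] [ 0.0017 -0.0102  0.02  ] [0.0115 0.0086 0.0272]
0.045 55 [ 0.0038 -0.001   0.0469] [ 0.002  -0.0053  0.0426] [0.0046 0.0032 0.05  ]
0.055 88 [ 0.0036 -0.0014  0.0549] [-0.0006 -0.0061  0.0501] [0.0046 0.0039 0.0598]
0.065 26 [ 0.0034 -0.0007  0.0616] [ 0.0009 -0.0056  0.0601] [0.0043 0.0035 0.0691]
```

Call:
drive_tool([
  [0,0.3,5,-11,0.002,0.01,0.003],
  [0,0,5,-10,0.002,0.011,0.004],
  [0,0,4.5,-10,0,0,0],
  [0,0,4.4,-10,0,0,0],
  [0,0,0,0,0,0,0],
])

```text
time_s: 11.67
tcp_pos: [0.5004, 0.0904, 0.1686]
ee_rot: [[0.034, -0.999, -0.028], [-0.864, -0.043, 0.502], [-0.503, 0.007, -0.864]]
wrist_force: [-0.2, -0.0, -1.3]
gripper_width: 0.193
gripper_force: 30.0
```

Call:
drive_tool([
  [0,0,0,0,0,0,0],
  [0,0,0,0,0,0,0],
  [0,0,0,0,0,0,0],
])

```text
time_s: 11.92
tcp_pos: [0.5025, 0.0895, 0.1722]
ee_rot: [[0.037, -0.999, -0.021], [-0.864, -0.043, 0.502], [-0.503, -0.0, -0.864]]
wrist_force: [-0.4, 0.0, -1.5]
gripper_width: 0.197
gripper_force: 30.0
```

```bash
python3 - <<'E'
from g import *
need(e2,np.array([.4995,.1289,.1011])+n*.08)
E
```

```text
rotvec [-0.0018  0.0039 -0.0001] mm [-1.0131 -0.6919 -1.8381] F [-0.3918  0.017  -1.5326] j [  8.8     17.1018 -11.3228 -34.2633 -62.583   10.0956] w 0.1971428936377664
```

Call:
drive_tool([
  [0,-0.6,-0.5,-1.2,0,0.003,0],
  [0,0,0,0,0,0,0],
  [0,-0.1,2.5,-4.3,0,0,0],
  [0,-0.1,2.5,-4.3,0,0,0],
  [0,0,0,0,0,0,0],
])

```text
time_s: 12.33
tcp_pos: [0.5006, 0.0945, 0.1608]
ee_rot: [[0.034, -0.999, -0.027], [-0.863, -0.043, 0.503], [-0.503, 0.006, -0.864]]
wrist_force: [-0.4, 0.4, -1.6]
gripper_width: 0.197
gripper_force: 30.0
```

Call:
drive_tool([
  [0,-0.1,2,-3.5,0,0,0],
  [0,-0.1,2,-3.5,0,0,0],
  [0,0,0,0,0,0,0],
  [0,0,0,0,0,0,0],
])

```text
time_s: 12.67
tcp_pos: [0.5007, 0.0981, 0.1543]
ee_rot: [[0.035, -0.999, -0.026], [-0.864, -0.043, 0.502], [-0.503, 0.005, -0.864]]
wrist_force: [-0.3, -0.4, -2.1]
gripper_width: 0.197
gripper_force: 30.0
```

```bash
python3 - <<'E'
from g import *
need(e2,np.array([.4995,.1289,.1011])+n*.0615)
E
```

```text
rotvec [-0.0015 -0.0016 -0.0002] mm [0.2901 0.026  0.0236] F [-0.3412 -0.42   -2.1333] j [  9.6581  18.3044 -12.3972 -34.9968 -60.5598  10.6899] w 0.19663627427086205
```

Call:
drive_tool([
  [0,0,2,-3.5,0,0,0],
  [0,-0.1,2,-3.5,0,0,0],
  [0,-0.1,2,-3.5,0,0,0],
  [0,-0.1,2,-3.5,0,0,0],
  [0,0,0,0,0,0,0],
])

```text
time_s: 13.08
tcp_pos: [0.5003, 0.1064, 0.1398]
ee_rot: [[0.034, -0.999, -0.026], [-0.864, -0.043, 0.502], [-0.503, 0.005, -0.864]]
wrist_force: [-0.6, -1.5, -3.5]
gripper_width: 0.197
gripper_force: 30.0
```

Call:
drive_tool([
  [0,0,0,0,0,0,0],
])

```text
time_s: 13.17
tcp_pos: [0.5004, 0.1062, 0.1402]
ee_rot: [[0.035, -0.999, -0.026], [-0.864, -0.043, 0.502], [-0.503, 0.005, -0.864]]
wrist_force: [-1.9, -2.1, -3.8]
gripper_width: 0.2
gripper_force: 30.0
```

```bash
python3 - <<'E'
from g import *
need(e2,np.array([.4995,.1289,.1011])+n*.0455)
E
```

```text
rotvec [-0.0017 -0.0018 -0.0001] mm [ 0.2226 -0.1397  0.2846] F [-1.8609 -2.0762 -3.8021] j [ 10.4618  19.3071 -13.1603 -35.7032 -58.728   11.2258] w 0.19951644846351604
```

Call:
drive_tool([
  [0,-0.1,2,-3.5,0,0,0],
  [0,-0.1,2,-3.5,0,0,0],
  [0,-0.1,2,-3.5,0,0,0],
  [0,-0.1,2,-3.5,0,0,0],
  [0,0,0,0,0,0,0],
])

```text
time_s: 13.58
tcp_pos: [0.5001, 0.1143, 0.1259]
ee_rot: [[0.034, -0.999, -0.026], [-0.864, -0.043, 0.502], [-0.503, 0.005, -0.864]]
wrist_force: [-0.5, -1.7, -4.9]
gripper_width: 0.199
gripper_force: 30.0
```

Call:
drive_tool([
  [0,0,0.8,-1.3,0,0,0],
  [0,0,0.8,-1.3,0,0,0],
  [0,0,0,0,0,0,0],
])

```text
time_s: 13.83
tcp_pos: [0.5003, 0.1153, 0.1242]
ee_rot: [[0.035, -0.999, -0.026], [-0.864, -0.043, 0.502], [-0.502, 0.004, -0.865]]
wrist_force: [-1.3, -5.1, -1.1]
gripper_width: 0.197
gripper_force: 30.0
```

```bash
python3 - <<'E'
from g import *
need(e2,np.array([.4995,.1289,.1011])+n*.0265)
E
```

```text
rotvec [-0.0011 -0.0007 -0.0006] mm [-0.1037  0.3276 -0.1434] F [-1.3238 -5.0848 -1.1327] j [ 11.3672  20.5067 -13.9381 -36.5154 -56.6409  11.9121] w 0.19700959731640677
```

Call:
drive_tool([
  [0,0,0.5,-0.9,0,0,0],
  [0,0,0,0,0,0,0],
])

```text
time_s: 14.0
tcp_pos: [0.5003, 0.1153, 0.1241]
ee_rot: [[0.036, -0.999, -0.026], [-0.864, -0.044, 0.501], [-0.502, 0.004, -0.865]]
wrist_force: [-3.6, -7.7, 2.8]
gripper_width: 0.197
gripper_force: 30.0
```

Call:
drive_tool([
  [0,0,0.5,-0.9,0,0,0],
  [0,0,0,0,0,0,0],
])

```text
time_s: 14.17
tcp_pos: [0.5003, 0.1153, 0.1241]
ee_rot: [[0.038, -0.999, -0.025], [-0.864, -0.045, 0.501], [-0.502, 0.003, -0.865]]
wrist_force: [-4.2, -10.0, 9.4]
gripper_width: 0.198
gripper_force: 30.0
```

```bash
python3 - <<'E'
from g import *
need(e2,np.array([.4995,.1289,.1011])+n*.0265); print("axial F",sense()["wrist_force"]@n)
P=pose(); p=capture("wrist"); c=cloud(p,np.ones((480,640),bool),P); l=(c-P[0])@P[1]
k=(abs(l[:,0]-.008)<.005)&(abs(l[:,1])<.008)&(l[:,2]>.015)&(l[:,2]<.04); h=c[k]@n-n@np.array([.4995,.1289,.1011]); print(np.histogram(h,bins=np.arange(-.006,.015,.002)))
E
```

```text
rotvec [-0.0004  0.0004 -0.0023] mm [-0.1712  0.3209 -0.0391] F [-4.2303 -9.9533  9.3543] j [ 11.395   20.5091 -13.948  -36.477  -56.6029  11.9937] w 0.1981812371241452
axial F 12.973930485669959
(array([  0,   0,  51, 117, 102, 179,  42,  28,  55,   0]), array([-0.006, -0.004, -0.002,  0.   ,  0.002,  0.004,  0.006,  0.008,
        0.01 ,  0.012,  0.014]))
```

The pin is seated: the position stays put while the axial force rises to 13 N. I'm releasing, backing off along the axis and checking.

Call:
drive_tool([
  [40,0,0,0,0,0,0],
  [40,0,0,0,0,0,0],
  [40,0,0,0,0,0,0],
  [40,0,0,0,0,0,0],
  [40,0,0,0,0,0,0],
])

```text
time_s: 14.63
tcp_pos: [0.5008, 0.1173, 0.1226]
ee_rot: [[0.036, -0.999, -0.024], [-0.863, -0.043, 0.503], [-0.504, 0.003, -0.864]]
wrist_force: [0.1, 0.0, -0.0]
gripper_width: 0.393
gripper_force: 0.0
```

Call:
drive_tool([
  [40,0.3,-5,8.7,0,0,0],
  [40,0.5,-10,17.3,0,0,0],
  [40,0.7,-15,26,0,0,0],
  [40,0.7,-15,26,0,0,0],
  [40,0.7,-15,26,0,0,0],
])

```text
time_s: 15.05
tcp_pos: [0.5032, 0.0559, 0.2282]
ee_rot: [[0.036, -0.999, -0.025], [-0.864, -0.043, 0.502], [-0.503, 0.004, -0.864]]
wrist_force: [0.3, 0.4, -0.7]
gripper_width: 0.397
gripper_force: 0.0
```

Call:
drive_tool([
  [40,0,0,0,0,0,0],
  [40,0,0,0,0,0,0],
  [40,0,0,0,0,0,0],
])

```text
time_s: 15.3
tcp_pos: [0.5029, 0.0568, 0.2264]
ee_rot: [[0.034, -0.999, -0.025], [-0.863, -0.042, 0.503], [-0.504, 0.004, -0.864]]
wrist_force: [-0.1, 0.5, -1.1]
gripper_width: 0.402
gripper_force: 0.0
```

```bash
python3 - <<'E'
from g import *
print(sense()["gripper_width"],sense()["tcp_pos"])
P=pose(); p=capture('wrist')
cv2.imwrite('pics/w5.png',cv2.resize(p['frame'][60:360,120:520][:,:,::-1],None,fx=1.875,fy=1.875,interpolation=cv2.INTER_CUBIC))
L=np.array([.4995,.1289,.1011]); c=cloud(p,np.ones((480,640),bool),P)-L; h=c@n; r=np.linalg.norm(c-np.outer(h,n),axis=1)
k=(r<.007)&(h<.06)&(h>.01); print("head top h (want .038):",np.percentile(h[k],[50,90]))
t=c[(h>.033)&(h<.045)&(r<.02)]; print("centre",t.mean(0)@np.c_[e1,e2,n])
q=(r>.0095)&(r<.0115)&(h>-.002)&(h<.02); print("flange top (want .004)",np.median(h[q]))
E
```

```text
0.40240546003596595 [0.5029 0.0568 0.2264]
head top h (want .038): [0.0383 0.0391]
centre [0.0028 0.0006 0.0377]
flange top (want .004) 0.005798178894942482
```

View pics/w5.png

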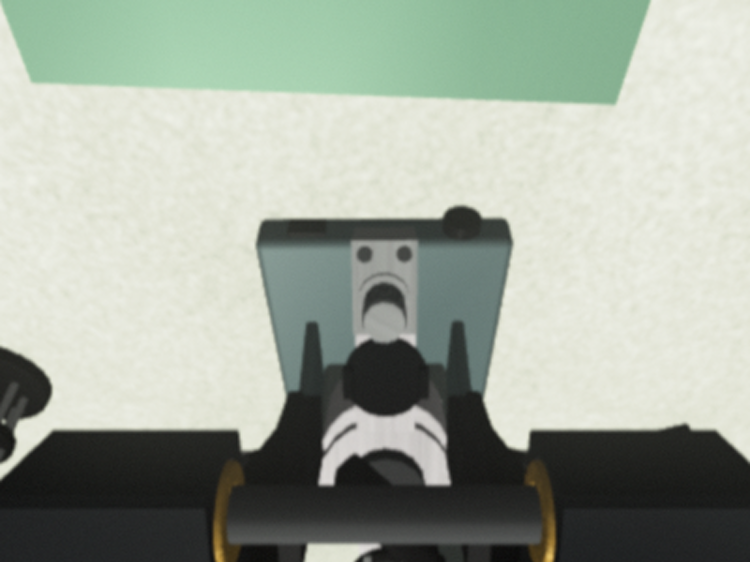

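The pin head at crop (384,310) stands seated, with its flange on the lug. Head top measures 38.3 mm above the lock hole (38 when fully home), and the gripper is clear.

```bash
python3 -c "
from station import *
print(finish_job())"
```

```text
the job is handed in; nothing more can be done
None
```

I turned the wheel so the empty holder's arm sits in the lock bracket, pushed the lock pin fully home (head top 38.3 mm above the lock hole, 38 expected), backed the gripper clear and handed the job in at about 15 s.

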